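# Blank off a worn warming place

### The job

The warming place with the four threaded holes around it is being taken out of use. Slide the pan sideways across the warmer, without lifting or tipping it, until it stands centred on the other marked ring, and let go of it; then pick up the cover plate by its grip and hold it hovering level, about 15 mm clear above the warmer, with its four holes lined up over the four threaded holes so that a colleague can start the screws. Finish while still holding it there, touching neither warmer nor pan with it, and leave the basket, tin and spatula where they are.

Things in the scene. Friction and masses are not known exactly. Their poses are not given: they have to be found in the camera images.
- warmer: Low brushed steel worktop warmer, fixed, 240 (x) x 420 (y) x 45 mm high, flat smooth top. Origin at the centre of its underside on the table; x across its depth (the two black knobs are on its -x front face), y along its length, z up. Two round dark warming places with thin white rims are marked flush on its top, 190 mm apart along y.
- place_old: The warming place to be covered: flat dark disc, white ring of 120 mm diameter, with four threaded holes (black, 8 mm, each in a bright 14 mm spot) at x = +-58, y = +-38 mm of its centre. Flush with the warmer's top. Origin at its centre, 45 mm above the table; axes parallel to the warmer's. May be either the left or right one; the pan starts on it.
- place_new: The other warming place: the same disc and 120 mm ring without threaded holes; the pan goes here. Origin at its centre, 45 mm above the table; axes parallel to the warmer's.
- thread_a (a point): Mouth of the threaded hole at x = +58, y = +38 mm of place_old, at the height of the warmer's top.
- thread_b (a point): Mouth of the second threaded hole, diagonal to the first, at x = -58, y = -38 mm of place_old.
- pan: Empty bright metal saucepan, outer diameter 104 mm (94 mm at the foot), 60 mm high, about 0.55 kg, with one straight level black handle along its own -x. Handle 16 mm wide (y), 12 mm thick (44 to 56 mm above the pan's underside), from 51 to 166 mm from the pan's axis. Origin at the centre of its underside; z up.
- pan_handle (a point): Point to grip the handle: in the middle of its width and thickness, 80 mm from the pan's axis, 50 mm above the pan's underside.
- cover: Bright metal plate 140 (x) x 100 (y) x 5 mm, about 0.3 kg, flat on the table, left or right of the warmer. Four 14 mm through holes at x = +-58, y = +-38 mm; it fits either way round (half turn). On its middle a dark bow grip: bar 84 mm long (x), 12 mm wide (y), 24 to 36 mm above the plate's underside, on posts at x = +-38 mm. Origin: centre of the underside; z up through the grip.
- cover_hole_a (a point): Centre of the plate's hole at x = +58, y = +38 mm, at the underside of the plate.
- cover_hole_b (a point): Centre of the hole diagonal to hole a, at x = -58, y = -38 mm, at the underside.
- cover_grip (a point): Middle of the cover's grip bar, 30 mm above the plate's underside.
- basket: Bystander: white open basket of chocolates, 150 x 110 x 60 mm, on the side of the warmer where the cover is not. Origin at the centre of its underside. Leave alone.
- tin: Bystander: closed gold tin 79 x 114 x 46 mm on the table, beside the warmer's far left or right end. Origin at the centre of its underside. Leave alone.
- spatula: Bystander: spatula 190 mm long (origin at its middle) lying along y on the table, below 40 mm high, at the warmer's far end on the side where the tin is not. Leave alone.
Things that resemble listed ones, but are neither listed nor needed, are in the scene too. Leave any yellow look-alike of the pan alone.

How it is judged:
By the outcome, as a careful person would: the job done as asked, in the order asked, and still so for the second after the job is handed in, while the arm keeps its last pose, push and grip.
It also fails if it takes over 64 s, if anything falls off the work surface, if the arm or the gripper's body presses on something with over 40 N, if the wrist force passes 120 N, or if a joint passes its speed limit or range.

### The arm

A 6-joint arm with a two-finger parallel gripper is mounted at the origin on the work surface. World frame = base frame: x ahead of the robot, y to its left, z up, the work surface at z = 0. Lengths are in mm, angles in rad, forces in N, time in s.
With the tool pointing down it reaches from about 425 to 1125 mm from the base axis. Payload 14.9 kg.
Tool frame: the origin (TCP) lies midway between the tips of the shut fingers; the grasp point (between the pads) lies 19 mm behind it (robot.tcp_to_grasp is the distance from the TCP to the grasp point, in mm); z points along the fingers, y is the line along which they close (so a half turn about z gives the same grasp; the last joint's range is limited). The gripper opens to 91 mm and grips with 3 to 60 N. Pads are 32 mm wide; open, the fingers measure 118 mm over their backs; the gripper's body (76 mm by 178 mm) begins 60 mm behind the grasp point.
Start: joints at [1.135, 0.379, 1.734, -0, 1.028, -0.033], TCP at [274.405, 643.987, 213.932] pointing down, gripper open.
Joint ranges: [-2.77, 2.77], [-0.74, 2.19], [0, 2.66], [-1.06, 4.2], [0.31, 2.87], [-3.08, 3.08]. Speed limits (rad/s): [1.89, 1.89, 2.39, 3.14, 3.14, 3.14].

### API

Orientations are given as a unit quaternion [x, y, z, w].
In Python, from cell import robot gives the robot as it stands. The module is installed in compiled form; this text tells all that it offers.
- The arm moves only by the tool send_rows, never from a script. Its argument "targets" is a list that holds one entry, the list of rows, each a list of 7 numbers: the turn, a rotation vector about the tool's x, y, z in rad, then the shift along the tool's x, y, z in m, then the finger opening in m, from 0 to 0.0912. A call has 1 to 5 rows; each row shifts and turns the commanded pose from where the row before left it, along the tool's axes as they then stand; what a row does not reach is not made up. A row lasts 1/8 s, in which the tool goes at most 62.5 mm and 10.7 degrees, less where a joint would pass 70% of its speed; a pose out of reach is approached as far as the arm can. A call with a gripper value outside its range is refused whole. The fingers move at their own pace and stop on an object; "force" is the grip in N (left out, the last holds). Time passes only in rows, so rows that do not move let the fingers close. It gives the time, the measured TCP pose, the force, the opening and the grip force at its end, in the units of the state.
- robot.sense(): the state, without advancing time (a new reading comes with each control period).
- robot.get_image(name): name is "scene" or "top" or "wrist"; returns a dict with "frame" (420x560x3 uint8, red, green, blue), "fx", "fy", "cx", "cy" (pixels), "dist_coeffs" ([k1, k2, p1, p2, k3] as OpenCV has them; the pictures are not rectified), "eye" and "attitude" of the camera in the world. Camera axes: x right, y up, looking along -z (the intrinsics and any distortion apply to the point x, -y, -z); pixel columns grow to the right and rows downward; lengths in mm; the calibration is good to about 2 mm. A picture is of the moment at which its call begins. There is no depth.
- robot.sign_off(): hands the job in; it is judged then, once.
Trained networks look in a picture, given as the dict that the camera call returned (one of the last four; its "shot" number tells which), for a name from the list of things; names that differ only in an ending like _2 or _b are one class to them, and where a whole thing is asked for, a point or a joint stands for the part that bears it (a point fixed in the world has none). Each returns a list of dicts, best first, with "conf" (0 to 1); they miss things now and then, are a little off and sometimes report something else, mostly with a low value. They report only what shows in the picture. A call takes as long as a camera call. They do not tell look-alikes from the thing itself.
- robot.trace(picture, label): "pixels" (420x560 bool, what is visible of it) and "bbox" ([left, top, right, bottom] in pixels, round what is visible of it).
The state is a dict: "clock": time; "joint_pos": joint angles; "joint_vel": joint speeds; "joint_torque": joint torques, N m; "eef_pos": TCP position; "eef_rot": TCP orientation; "contact_force": force on the tool from outside, world axes, zero at the start; "moment": the same for the moment, N m; "grip_width": opening from 0.0 (shut) to 1.0 (fully open); "finger_force": force on a finger pad.
Only numpy, scipy, OpenCV 4.12 (cv2) and the standard library are available. Lean on these libraries where they do the work, as an engineer would, in place of code of your own. Each camera call takes 0.05 s, during which the arm holds its last target. There are 200 camera calls.

## Working session

There is one attempt and no reset: what is moved stays moved. The work goes in short steps, Python scripts to look and compute and a tool call to move; the robot and the scene stay as the last step left them, time stands still between calls to the robot, and variables do not carry over. Pictures are saved under pics/ and viewed, at most 13 in all, crops included, and the job is handed in when it is done.

Besides the shell and the picture viewer there is one more tool, called after "Request:" by a JSON object that holds its "api" and its "payload". send_rows: Moves the arm, as the interface text tells. Its arguments: {"type":"object","properties":{"targets":{"type":"array"},"force":{"type":"number"}},"required":["targets"]}

```bash
mkdir -p pics
cat > h.py <<'E'
import numpy as np, cv2
from scipy.spatial.transform import Rotation as R
from cell import robot
def K(p): return np.array([[p["fx"],0,p["cx"]],[0,p["fy"],p["cy"]],[0,0,1.]])
def att(p):
    a=np.array(p["attitude"],float)
    return a if a.shape==(3,3) else R.from_quat(a).as_matrix()
def ray(p,uv):
    q=cv2.undistortPoints(np.array(uv,float).reshape(-1,1,2),K(p),np.array(p["dist_coeffs"],float)).reshape(-1,2)
    d=np.c_[q[:,0],-q[:,1],-np.ones(len(q))]
    return np.array(p["eye"],float),d@att(p).T
def onz(p,uv,z):
    e,d=ray(p,uv); return e+d*((z-e[2])/d[:,2])[:,None]
def proj(p,X):
    c=(np.atleast_2d(X)-np.array(p["eye"]))@att(p); c=c*[1,-1,-1]
    return cv2.projectPoints(c,np.zeros(3),np.zeros(3),K(p),np.array(p["dist_coeffs"],float))[0].reshape(-1,2)
def save(p,n): cv2.imwrite(f"pics/{n}.png",p["frame"][:,:,::-1])
E
python3 - <<'E'
from h import *
np.set_printoptions(precision=1,suppress=True)
for n in ("top","scene"):
    p=robot.get_image(n); save(p,n+"0")
    print(n,p["eye"],p["attitude"],p["fx"],p["dist_coeffs"])
    for l in ("warmer","pan","cover","place_old","place_new","basket","tin","spatula"):
        for r in robot.trace(p,l)[:3]:
            m=r["pixels"]; v,u=np.nonzero(m); c=[u.mean(),v.mean()]
            print(l,round(r["conf"],2),r["bbox"],np.array(c),onz(p,[c],45)[0])
print(robot.sense())
E
```

```text
top [ 447.3  -15.8 1104.5] [-0.   0.   0.7 -0.7] 411.41388683960986 [-0.1  0.   0.   0.   0. ]
warmer 0.82 [182.1, 150.0, 347.0, 246.5] [260.2 196.7] [569.9  35.2  45. ]
warmer 0.39 [277.4, 170.7, 320.5, 220.5] [304.4 203.9] [548.6 -79.   45. ]
pan 0.59 [301.2, 278.1, 383.6, 320.3] [330.8 298.5] [ 304.1 -140.2   45. ]
cover 0.62 [391.8, 190.2, 432.8, 241.3] [411.6 216.9] [ 508.1 -359.1   45. ]
cover 0.37 [110.1, 144.0, 152.6, 178.7] [131.8 160.9] [674.4 375.7  45. ]
place_old 0.79 [278.9, 171.6, 323.0, 221.7] [304.9 203.1] [550.6 -80.2  45. ]
place_new 0.86 [202.5, 172.5, 244.1, 217.8] [223.7 195.5] [575.4 130.1  45. ]
place_new 0.37 [276.4, 173.2, 314.8, 255.4] [296.8 200.7] [557.4 -59.5  45. ]
basket 0.74 [111.5, 193.2, 164.2, 259.9] [136.8 226.3] [500.1 360.1  45. ]
basket 0.6 [277.7, 170.1, 315.3, 259.2] [297.1 199.7] [560.  -60.1  45. ]
tin 0.84 [109.1, 147.2, 154.3, 177.7] [131.6 161. ] [674.1 376.4  45. ]
tin 0.43 [391.0, 190.1, 432.9, 239.8] [411.8 216.1] [ 510.2 -359.8   45. ]
spatula 0.74 [381.4, 148.8, 446.4, 173.1] [402.9 161.6] [ 655.2 -343.7   45. ]
spatula 0.5 [396.7, 
[... 830 characters left out ...]
ket 0.84 [309.2, 122.6, 366.9, 172.1] [337.8 147.3] [514.7 348.6  45. ]
basket 0.66 [135.0, 288.5, 206.3, 349.3] [168.4 316.2] [ 536.7 -385.    45. ]
tin 0.72 [370.8, 149.8, 408.2, 188.0] [388.5 168.3] [688.9 360.4  45. ]
tin 0.71 [208.1, 158.1, 371.5, 298.3] [290.3 227.8] [596.5  -5.5  45. ]
{'clock': 0.9, 'joint_pos': array([ 1.1,  0.4,  1.7,  0. ,  1. , -0. ]), 'joint_vel': array([ 0., -0.,  0., -0., -0.,  0.]), 'joint_torque': array([ -0. , -76.4, -43.5,   0.1,   0. ,  -0. ]), 'eef_pos': array([274.4, 644. , 213.9]), 'eef_rot': array([ 0.2,  1. ,  0. , -0. ]), 'contact_force': array([0.3, 0.9, 0.4]), 'moment': array([-0., -0.,  0.]), 'finger_force': 0.0, 'grip_width': 1.0032491473059602}
```

View pics.

Run:
```python
import cv2
a=cv2.imread("pics/top0.png");b=cv2.imread("pics/scene0.png")
cv2.imwrite("pics/top0c.png",cv2.resize(a[130:330,100:450],None,fx=2.28,fy=2.28,interpolation=cv2.INTER_CUBIC))
cv2.imwrite("pics/scene0c.png",cv2.resize(b[120:360,120:440],None,fx=2.5,fy=2.5,interpolation=cv2.INTER_CUBIC))
```

```text
(no output)
```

View pics/top0c.png

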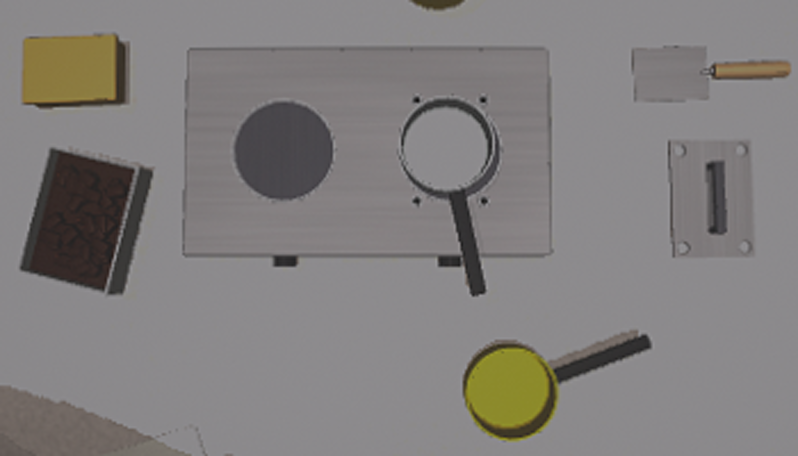

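View pics/scene0c.png

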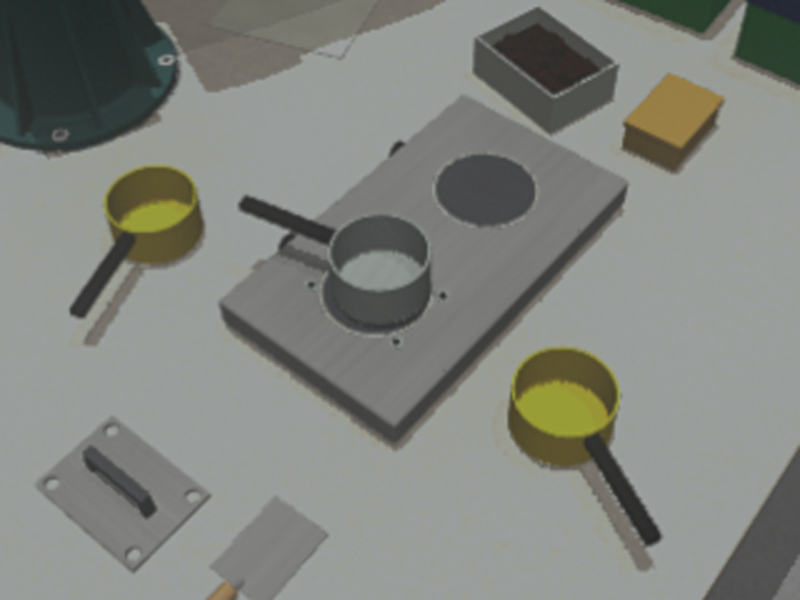

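Top view: the pan is on the right place (crop 447,148), handle tip at (477,293), threads at (416/483,100) and (417/484,201). The free ring is at (284,150). The cover is at (712,198), bar along x. The two yellow pans are decoys. The scene view agrees with this.

```bash
cat >> h.py <<'E'
def tool(): 
    s=robot.sense(); return np.array(s["eef_pos"]),R.from_quat(s["eef_rot"]).as_matrix()
def plan(P,yaw=None):
    "turn about tool z first (rad), then shift (mm, tool axes after the turn); yaw = world angle of tool x in deg, mod 180"
    p,M=tool(); y0=np.degrees(np.arctan2(M[1,0],M[0,0])); d=0 if yaw is None else (yaw-y0+90)%180-90
    M2=R.from_euler("z",d,degrees=True).as_matrix()@M
    print("turn z %.3f"%-np.radians(d),"shift mm",np.round(M2.T@(np.array(P)-p),1),"tilt",np.round(np.degrees(np.arccos(-M[2,2])),2),"yaw",round(y0,2),"at",np.round(p,1))
E
python3 - <<'E'
from h import *
np.set_printoptions(precision=1,suppress=True)
p=robot.get_image("wrist"); t,M=tool()
print("cam in tool",M.T@(np.array(p["eye"])-t),"\n",M.T@att(p),p["fx"])
p=robot.get_image("top")
c=lambda l:[[u/2.28+100-.3,v/2.28+130-.3] for u,v in l]
print("threads",onz(p,c([(416,100),(483,100),(417,201),(484,201)]),45))
print("new",onz(p,c([(284,150)]),45))
print("rim",onz(p,c([(446,147)]),105),"handle",onz(p,c([(457,195),(477,293)]),101))
print("cover",onz(p,c([(681,150),(741,150),(683,247),(744,247)]),5))
plan([500,400,260],191.5); plan([440,-60,330],191.5)
E
```

```text
cam in tool [  73.9    0.9 -170.2] 
 [[ 0.   1.   0.3]
 [ 1.  -0.  -0. ]
 [ 0.   0.3 -1. ]] 310.2987455359031
threads [[629.3 -23.2  45. ]
 [627.6 -99.8  45. ]
 [513.7 -21.6  45. ]
 [511.9 -97.5  45. ]]
new [[575.4 128.5  45. ]]
rim [[567.3 -53.7 105. ]] handle [[515.7 -64.3 101. ]
 [410.5 -82.9 101. ]]
cover [[ 569.6 -338.2    5. ]
 [ 568.1 -412.1    5. ]
 [ 454.1 -335.3    5. ]
 [ 451.9 -409.8    5. ]]
turn z -0.603 shift mm [-172.4 -284.1  -46.1] tilt 0.0 yaw 156.92 at [274.4 644.  213.9]
turn z -0.603 shift mm [ -21.9 -722.9 -116.1] tilt 0.0 yaw 156.92 at [274.4 644.  213.9]
```

Request:
{"api": "send_rows", "payload": {"targets": [[[0,0,-0.15,0,0,-0.02,0.09],[0,0,-0.15,0,0,-0.02,0.09],[0,0,-0.15,0,0,-0.01,0.09],[0,0,-0.15,0,0,-0.01,0.09],[0,0,0,-0.035,-0.05,0,0.09]]]}}

```text
clock: 1.62
eef_pos: [317.5, 603.4, 274.8]
eef_rot: [-0.101, 0.995, 0.001, 0.0]
contact_force: [2.0, -0.2, 0.2]
grip_width: 0.986
finger_force: 0.0
```

Request:
{"api": "send_rows", "payload": {"targets": [[[0,0,0,-0.03,-0.052,0,0.09],[0,0,0,-0.03,-0.052,0,0.09],[0,0,0,-0.03,-0.052,0,0.09],[0,0,0,-0.03,-0.052,0,0.09],[0,0,0,-0.01,-0.055,0,0.09]]]}}

```text
clock: 2.25
eef_pos: [499.1, 367.8, 274.1]
eef_rot: [-0.098, 0.995, 0.0, 0.0]
contact_force: [0.4, -0.3, -0.4]
grip_width: 0.984
finger_force: 0.0
```

Run:
```python
from h import *
plan([530,30,280],191.5)
```

```text
turn z -0.004 shift mm [  37.  -337.2   -6. ] tilt 0.03 yaw -168.73 at [499.1 367.8 274.1]
```

Request:
{"api": "send_rows", "payload": {"targets": [[[0,0,0,0.006,-0.056,-0.001,0.09],[0,0,0,0.006,-0.056,-0.001,0.09],[0,0,0,0.006,-0.056,-0.001,0.09],[0,0,0,0.006,-0.056,-0.001,0.09],[0,0,0,0.006,-0.056,-0.001,0.09]]]}}

```text
clock: 2.88
eef_pos: [522.9, 87.2, 279.2]
eef_rot: [-0.099, 0.995, 0.0, 0.0]
contact_force: [0.2, -0.4, -0.2]
grip_width: 0.986
finger_force: 0.0
```

Request:
{"api": "send_rows", "payload": {"targets": [[[0,0,0,0.006,-0.057,-0.001,0.09],[0,0,0,0,0,0,0.09]]]}}

```text
clock: 3.12
eef_pos: [528.5, 28.9, 280.2]
eef_rot: [-0.096, 0.995, -0.0, 0.0]
contact_force: [-0.2, 1.5, -0.7]
grip_width: 0.984
finger_force: 0.0
```

Run:
```python
from h import *
p=robot.get_image("wrist"); save(p,"w1"); print(tool()[0])
import pickle; pickle.dump(p,open("w1.pkl","wb"))
for l in ("pan","pan_handle","place_old","place_new"):
    for r in robot.trace(p,l)[:2]:
        v,u=np.nonzero(r["pixels"]); print(l,round(r["conf"],2),r["bbox"],u.mean(),v.mean())
```

```text
[528.33310526  30.54870657 280.08887946]
pan 0.9 [173.0, 300.9, 229.5, 344.7] 206.40913757700204 324.2623203285421
pan 0.87 [158.0, 58.3, 250.3, 253.8] 205.41764392324095 183.40498400852877
pan_handle 0.92 [166.4, 0.0, 238.0, 20.7] 200.24929178470256 8.243626062322946
pan_handle 0.85 [161.2, 56.8, 250.1, 253.8] 205.3930842607313 182.9181240063593
place_old 0.7 [172.1, 147.3, 253.5, 246.0] 211.0448 165.3536
place_new 0.69 [302.9, 184.6, 391.8, 265.8] 340.8091555183947 221.93896321070235
```

View pics/w1.png

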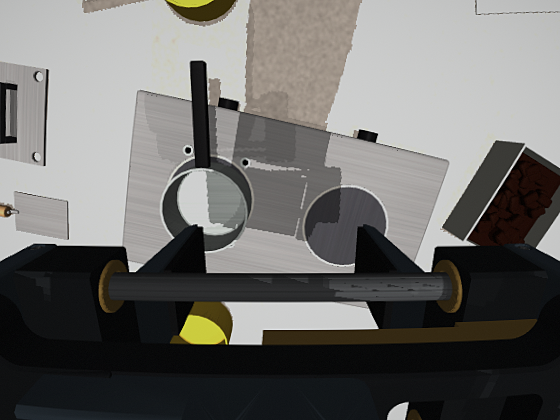

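Wrist view: handle from (202,165) to tip (198,62), front threads at (188,150) and (246,162), free ring around (345,225), pan rim around (205,205). Next I'll triangulate these with the top view.

```bash
cat >> h.py <<'E'
def tri(views):
    "views: list of (pic,uv)"
    A=np.zeros((3,3));b=np.zeros(3);L=[]
    for p,uv in views:
        e,d=ray(p,[uv]); d=d[0]/np.linalg.norm(d[0]); P=np.eye(3)-np.outer(d,d); A+=P;b+=P@e;L.append((e,P))
    X=np.linalg.solve(A,b); return X,[np.linalg.norm(P@(X-e)) for e,P in L]
def dark(p,uv,r=5,inv=False):
    g=cv2.cvtColor(p["frame"],cv2.COLOR_RGB2GRAY).astype(float); u,v=[int(round(a)) for a in uv]
    w=g[v-r:v+r+1,u-r:u+r+1]; w=w-np.median(w); w=np.clip(w if inv else -w,0,None); w[w<.4*w.max()]=0
    y,x=np.mgrid[-r:r+1,-r:r+1]; return [u+(w*x).sum()/w.sum(),v+(w*y).sum()/w.sum()]
E
python3 - <<'E'
from h import *
import pickle
np.set_printoptions(precision=1,suppress=True)
w=pickle.load(open("w1.pkl","rb")); t=robot.get_image("top"); s=robot.get_image("scene")
save(t,"top1")
T=lambda u,v:[u/2.28+99.7,v/2.28+129.7]; S=lambda u,v:[u/2.5+119.7,v/2.5+119.7]
th=[dark(t,T(*a),3) for a in [(416,100),(483,100),(417,201),(484,201)]]
print("thr top",np.array(th))
for i,wu,su in ((3,(188,150),None),(2,(246,162),S(311,285))):
    d=dark(w,wu,3); print("thread",i,d,onz(w,[d],45),onz(t,[th[i]],45),tri([(w,d),(t,th[i])]), su and onz(s,[dark(s,su,3)],45))
for n,pp in (("back+ scene",S(442,296)),("right scene",S(396,342))): print(n,onz(s,[dark(s,pp,3)],45))
# handle end
print("handle tip top-edge",tri([(w,(198,62)),(t,T(477,293)),(s,S(243,204))]))
print("handle root",tri([(w,(202,166)),(t,T(457,195))]))
# place_new from masks
for n,p in (("top",t),("scene",s)):
    m=robot.trace(p,"place_new")[0]["pixels"].astype(np.uint8)
    c=max(cv2.findContours(m,0,1)[0],key=len); X=onz(p,c.reshape(-1,2).astype(float),45)[:,:2].astype(np.float32)
    e=cv2.fitEllipse(X); print("place_new",n,e)
# cover holes
hc=[dark(t,T(*a),4,True) for a in [(681,150),(741,150),(683,247),(744,247)]]
hs=[dark(s,S(*a),4,True) for a in [(193,496),(133,554),(111,430),(52,485)]]
for a,b in zip(hc,hs): print("cover hole",a,b,tri([(t,a),(s,b)]),onz(t,[a],3),onz(s,[b],3))
print("warmer corner NW/NE", onz(t,[T(188,48),T(549,48),T(183,254),T(552,253)],45))
E
```

```text
thr top [[281.2 175.4]
 [311.3 173.5]
 [280.8 218.2]
 [311.9 217.7]]
thread 3 [np.float64(187.85753931544866), np.float64(149.86493987049028)] [[513.3 -95.7  45. ]] [[512.3 -97.3  45. ]] (array([513.4, -97.4,  39.8]), [np.float64(0.7706822149955477), np.float64(0.770682214995454)]) None
thread 2 [np.float64(244.90817610062894), np.float64(162.1811320754717)] [[515.2 -19.9  45. ]] [[513.  -16.9  45. ]] (array([510.9, -17.1,  75.8]), [np.float64(0.25767076523026183), np.float64(0.257670765230247)]) [[512.5 -95.5  45. ]]
back+ scene [[630.5 -22.1  45. ]]
right scene [[628.7 -98.5  45. ]]
handle tip top-edge (array([410.4, -83.8,  92. ]), [np.float64(0.3540269441815497), np.float64(0.38633633815594665), np.float64(0.05442517189438123)])
handle root (array([517.5, -62.7, 105.5]), [np.float64(2.5783750025548304), np.float64(2.5783750025548073)])
place_new top ((582.6574096679688, -119.36659240722656), (133.63803100585938, 266.41455078125), 98.3346939086914)
place_new scene ((577.8270874023438, 129.8257598876953), (113.47383117675781, 115.5584945678711), 51.531402587890625)
cover hole [np.f
[... 560 characters left out ...]
]]
cover hole [np.float64(398.7361111111111), np.float64(238.45833333333334)] [np.float64(163.93171806167402), np.float64(291.1740088105727)] (array([ 453.1, -334. ,    4.3]), [np.float64(0.10284205515203386), np.float64(0.10284205515207963)]) [[ 453.  -334.4    3. ]] [[ 452.3 -333.5    3. ]]
cover hole [np.float64(425.9107142857143), np.float64(237.72767857142858)] [np.float64(139.77943925233646), np.float64(313.85794392523366)] (array([ 452.4, -411.9,   -0.3]), [np.float64(0.5443199682731419), np.float64(0.5443199682732349)]) [[ 452.8 -410.2    3. ]] [[ 454.1 -413.     3. ]]
warmer corner NW/NE [[ 697.1  239.4   45. ]
 [ 686.9 -178.    45. ]
 [ 459.5  245.4   45. ]
 [ 451.2 -172.8   45. ]]
```

Run:
```python
from h import *
plan([493.5,-67.5,180],191.1)
plan([493.5,-67.5,77],191.1)
# pan rim fit in top
t=robot.get_image("top"); s=robot.get_image("scene")
for n,p in (("top",t),("scene",s)):
    for r in robot.trace(p,"pan")[:3]: 
        m=r["pixels"]; v,u=np.nonzero(m); print(n,r["conf"],r["bbox"],u.mean(),v.mean())
```

```text
turn z 0.005 shift mm [ 53.4 -91.5  99.9] tilt 0.0 yaw -168.63 at [528.2  32.6 279.9]
turn z 0.005 shift mm [ 53.4 -91.5 202.9] tilt 0.0 yaw -168.63 at [528.2  32.6 279.9]
top 0.93 [303.2, 275.0, 384.5, 320.3] 329.4847731510255 299.1106277190802
top 0.7 [297.2, 174.2, 315.3, 257.6] 306.47873799725653 211.2551440329218
top 0.6 [273.2, 57.2, 324.4, 135.6] 294.75440729483284 106.43647416413374
scene 0.98 [215.8, 199.8, 293.9, 248.5] 265.3870789618995 224.0292655991165
scene 0.76 [325.4, 259.6, 382.8, 339.5] 349.12305374183825 287.66800602712203
scene 0.55 [151.7, 186.6, 202.0, 243.3] 178.57058388765705 209.27642276422765
```

Request:
{"api": "send_rows", "payload": {"targets": [[[0,0,0,0.02,-0.03,0.025,0.09],[0,0,0,0.02,-0.04,0.03,0.09],[0,0,0,0.0134,-0.0215,0.03,0.09],[0,0,0,0,0,0.015,0.09],[0,0,0,0,0,0,0.09]]]}}

```text
clock: 4.4
eef_pos: [493.7, -67.9, 179.4]
eef_rot: [-0.098, 0.995, 0.0, -0.001]
contact_force: [0.6, 0.5, -0.3]
grip_width: 0.988
finger_force: 0.0
```

Run:
```python
from h import *
plan([493.5,-67.5,77],191.1)
p=robot.get_image("wrist"); save(p,"w2"); 
print(proj(p,[[493.5,-67.5,95],[410.4,-83.8,95],[517.5,-62.7,95]]))
```

```text
turn z 0.003 shift mm [ -0.    0.4 102.4] tilt 0.08 yaw -168.71 at [493.7 -67.9 179.4]
[[279.90678951 210.7974442 ]
 [280.28590253 107.44188252]
 [279.91158044 237.66532177]]
```

View pics/w2.png

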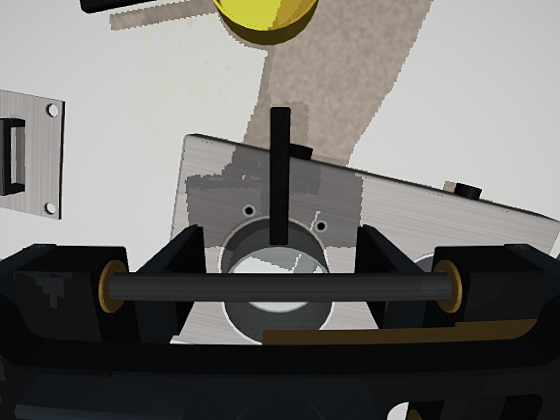

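Handle at columns 271–289, centred at 280, vertical, midway between the fingers and aligned as predicted, so I descend.

Request:
{"api": "send_rows", "payload": {"targets": [[[0,0,0,0,0,0.035,0.09],[0,0,0,0,0,0.035,0.09],[0,0,0,0,0,0.022,0.09],[0,0,0,0,0,0.01,0.09],[0,0,0,0,0,0,0.09]]]}}

```text
clock: 5.08
eef_pos: [494.3, -68.0, 78.3]
eef_rot: [-0.099, 0.995, -0.0, 0.0]
contact_force: [-0.3, -0.8, 0.4]
grip_width: 0.987
finger_force: 0.0
```

Request:
{"api": "send_rows", "payload": {"targets": [[[0,0,0,0,0,0,0.04],[0,0,0,0,0,0,0.025],[0,0,0,0,0,0,0.01],[0,0,0,0,0,0,0.01],[0,0,0,0,0,0,0.01]]], "force": 20}}

```text
clock: 5.7
eef_pos: [493.8, -68.4, 78.0]
eef_rot: [-0.098, 0.995, -0.0, 0.0]
contact_force: [0.3, -0.6, -0.5]
grip_width: 0.473
finger_force: 0.0
```

Run:
```python
from h import *
plan([493.5,-67.5,77],191.1); print(robot.sense()["contact_force"],robot.sense()["finger_force"])
for n in("top","scene"):
    p=robot.get_image(n); save(p,n+"2")
    for c in ([567.3,-53.7],[573,-52],[571.4,-59.3]): print(n,c,proj(p,[c+[105]])[0].round(1))
a=cv2.imread("pics/top2.png")[155:265,255:345]; b=cv2.imread("pics/scene2.png")[180:280,210:310]
f=lambda i:cv2.resize(i,(400,489 if i.shape[0]==110 else 400),interpolation=cv2.INTER_CUBIC)[:400]
cv2.imwrite("pics/c2.png",np.hstack([f(a),f(b)]))
```

```text
turn z 0.003 shift mm [0.2 0.9 1. ] tilt 0.0 yaw -168.71 at [493.8 -68.4  78. ]
[ 0.28265762 -0.55431213 -0.4931986 ] 0.0
top [567.3, -53.7] [295.3 194.2]
top [573, -52] [294.5 191.9]
top [571.4, -59.3] [297.5 192.4]
scene [567.3, -53.7] [269.7 218.6]
scene [573, -52] [271.9 219.3]
scene [571.4, -59.3] [269.6 220.7]
```

View pics/c2.png

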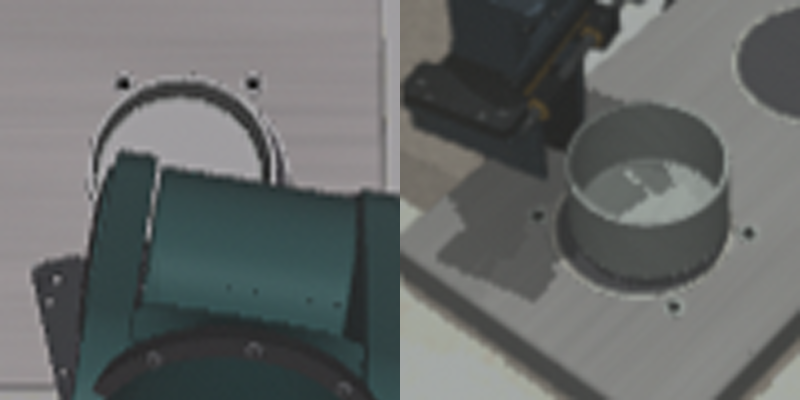

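Fingers are still closing. In the crop the scene view shows the pan rim's centre near pixel (272,221), with the white ring slightly visible to its lower left. I'll finish the grip and fit circles properly.

Request:
{"api": "send_rows", "payload": {"targets": [[[0,0,0,0,0,0,0.008],[0,0,0,0,0,0,0.008],[0,0,0,0,0,0,0.008],[0,0,0,0,0,0,0.008]]], "force": 20}}

```text
clock: 6.3
eef_pos: [493.9, -68.4, 77.9]
eef_rot: [-0.098, 0.995, -0.0, 0.0]
contact_force: [1.4, -1.5, -1.8]
grip_width: 0.168
finger_force: 19.9
```

```bash
cat >> h.py <<'E'
from scipy.ndimage import map_coordinates, gaussian_filter
def circ(p,img,c0,z,r,ang=(0,360),span=12,sign=0):
    "best centre of circle by radial contrast; sign +1: brighter inside than outside, 0: bright/dark line either way"
    g=gaussian_filter(cv2.cvtColor(img,cv2.COLOR_BGR2GRAY).astype(float),.6)
    a=np.radians(np.arange(*ang,2)); best=[]
    def smp(c,rr):
        q=proj(p,np.c_[c[0]+rr*np.cos(a),c[1]+rr*np.sin(a),np.full(len(a),z)]); return map_coordinates(g,[q[:,1],q[:,0]],order=1)
    for dx in np.arange(-span,span+.1,.5):
        for dy in np.arange(-span,span+.1,.5):
            c=(c0[0]+dx,c0[1]+dy); d=smp(c,r-2)-smp(c,r+2)
            best.append(((np.abs(d) if sign==0 else sign*d).mean(),)+c)
    best.sort(reverse=True); return np.round(np.mean(best[:6],0),1)
E
python3 - <<'E'
from h import *
s0=robot.sense(); print(s0["grip_width"],s0["finger_force"],s0["contact_force"],tool()[0])
t=robot.get_image("top"); s=robot.get_image("scene")
I=lambda n:cv2.imread(f"pics/{n}.png")
for n,p,im in (("top",t,I("top0")),("scene",s,I("scene0"))):
    print(n,"new",circ(p,im,(575.5,130),45,60),"rim",circ(p,im,(570,-54),105,51.5,(205,525)), "old",circ(p,im,(571.4,-59),45,60))
print("foot",circ(s,I("scene0"),(570,-54),45,47,(-100,10)))
E
```

```text
0.16838975001650178 19.948674738407135 [ 1.42685895 -1.53020635 -1.75713288] [493.87689557 -68.36186713  77.9104157 ]
top new [ 17.6 573.  133.1] rim [ 35.3 562.3 -59.4] old [ 22.6 569.8 -56.6]
scene new [ 14.6 575.9 131.2] rim [ 26.7 572.8 -56.7] old [ 18.1 567.3 -56.5]
foot [ 30.8 579.2 -65.7]
```

Run:
```python
from h import *
np.set_printoptions(precision=1,suppress=True)
# w2 pose: camera rides on tool; rebuild its pose from the offset now
p=robot.get_image("wrist"); save(p,"w3"); t,M=tool()
off=np.array([493.7,-67.9,179.4])-t; q=dict(p); q["eye"]=np.array(p["eye"])+off
for z in (101,95): print(z,onz(q,[(280,107),(280,243.5)],z))
img=cv2.imread("pics/w2.png"); g=img[:,280].sum(1); print(g[100:114],g[236:252])
im0=cv2.imread("pics/top0.png"); ps=robot.get_image("scene"); pt=robot.get_image("top")
for c in ((573.3,-52.5),(570,-54),(567.3,-53.7)):
    for p_,nm in ((pt,"top0"),(ps,"scene0")):
        a=np.radians(np.arange(0,360,3)); im=cv2.imread(f"pics/{nm}.png")
        im=cv2.resize(im,None,fx=6,fy=6,interpolation=cv2.INTER_CUBIC)
        for z,r,col in ((105,52,(0,0,255)),(45,47,(0,255,0))):
            k=proj(p_,np.c_[c[0]+r*np.cos(a),c[1]+r*np.sin(a),np.full(len(a),z)])*6+2.5
            cv2.polylines(im,[k.astype(np.int32)],True,col,1)
        k=proj(p_,np.c_[571.4+60*np.cos(a),-59.3+60*np.sin(a),np.full(len(a),45)])*6+2.5
        cv2.polylines(im,[k.astype(np.int32)],True,(255,0,0),1)
        k=proj(p_,[[571,-56,80]])[0]*6; x,y=int(k[0]),int(k[1]); cv2.imwrite(f"tmp_{nm}_{c[0]}.png",im[y-200:y+200,x-200:x+200])
cv2.imwrite("pics/ov.png",np.hstack([cv2.imread("tmp_top0_573.3.png"),cv2.imread("tmp_scene0_573.3.png")]))
```

```text
101 [[410.5 -84.1 101. ]
 [520.6 -62.1 101. ]]
95 [[410.3 -84.1  95. ]
 [523.  -61.6  95. ]]
[461 466 463 461 418 428 453   0   9  37  43  37  37  40] [ 38  40  35  36  41  36  36  27  11 147 136 411 427 388 398 413]
```

View pics/ov.png

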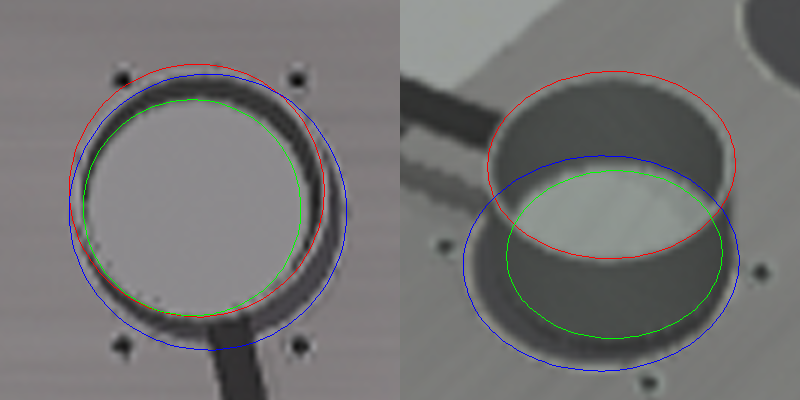

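Overlay: with the centre assumed at (573.3,-52.5), the rim sits about 2–3 mm too far toward +x. The old ring fits well (scene crop centre about 605,261). I take the pan as (571.8,-53) and the target as (575.3,130.5), then slide.

Request:
{"api": "send_rows", "payload": {"targets": [[[0,0,0,-0.001,0.005,0,0.008],[0,0,0,-0.002,0.009,0,0.008],[0,0,0,-0.003,0.013,0,0.008],[0,0,0,-0.003,0.0135,0,0.008],[0,0,0,-0.003,0.0135,0,0.008]]]}}

```text
clock: 7.18
eef_pos: [495.0, -11.9, 77.9]
eef_rot: [-0.099, 0.995, -0.0, -0.0]
contact_force: [-0.3, -3.4, -0.8]
grip_width: 0.174
finger_force: 19.9
```

Request:
{"api": "send_rows", "payload": {"targets": [[[0,0,0,-0.003,0.0135,0,0.008],[0,0,0,-0.003,0.0135,0,0.008],[0,0,0,-0.003,0.0135,0,0.008],[0,0,0,-0.003,0.0135,0,0.008],[0,0,0,-0.003,0.0135,0,0.008]]]}}

```text
clock: 7.8
eef_pos: [496.4, 57.0, 77.9]
eef_rot: [-0.098, 0.995, -0.0, -0.0]
contact_force: [-0.3, -4.2, 0.2]
grip_width: 0.177
finger_force: 19.9
```

Request:
{"api": "send_rows", "payload": {"targets": [[[0,0,0,-0.003,0.0135,0,0.008],[0,0,0,-0.003,0.0135,0,0.008],[0,0,0,-0.003,0.0135,0,0.008],[0,0,0,-0.002,0.011,0,0.008],[0,0,0,-0.001,0.006,0,0.008]]]}}

```text
clock: 8.43
eef_pos: [497.0, 115.5, 77.9]
eef_rot: [-0.099, 0.995, -0.0, -0.0]
contact_force: [0.7, -3.6, -0.6]
grip_width: 0.173
finger_force: 19.9
```

Run:
```python
from h import *
s0=robot.sense(); print(s0["grip_width"],s0["finger_force"],s0["contact_force"],s0["clock"])
plan([497.4,115.1,77.9],191.3)
pt=robot.get_image("top"); ps=robot.get_image("scene"); save(pt,"top4"); save(ps,"scene4")
```

```text
0.17342939988930883 19.944803416728973 [ 0.66185254 -3.56695814 -0.6292317 ] 8.425
turn z 0.000 shift mm [-0.3 -0.5  0. ] tilt 0.0 yaw -168.68 at [497.  115.5  77.9]
```

```bash
cat > ov.py <<'E'
from h import *
import sys
def ov(p,im,c,ring,S=6):
    a=np.radians(np.arange(0,360,3)); im=cv2.resize(im,None,fx=S,fy=S,interpolation=cv2.INTER_CUBIC)
    for cc,z,r,col in ((c,105,52,(0,0,255)),(c,45,47,(0,255,0)),(ring,45,60,(255,0,0))):
        k=proj(p,np.c_[cc[0]+r*np.cos(a),cc[1]+r*np.sin(a),np.full(len(a),z)])*S+2.5
        cv2.polylines(im,[k.astype(np.int32)],True,col,1)
    k=proj(p,[[c[0],c[1],75]])[0]*S; x,y=int(k[0]),int(k[1]); return im[y-200:y+200,x-200:x+200]
E
python3 - <<'E'
from ov import *
p=robot.get_image("scene"); im=cv2.imread("pics/scene4.png")
o=ov(p,im,(575.3,130.5),(575.3,130.5),7); S=7
k=proj(p,[[575.3,130.5,75]])[0]*S; x,y=int(k[0]),int(k[1])
raw=cv2.resize(im,None,fx=S,fy=S,interpolation=cv2.INTER_CUBIC)[y-200:y+200,x-200:x+200]
cv2.imwrite("pics/ov4.png",np.hstack([raw,o]))
E
```

```text
(no output)
```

View pics/ov4.png

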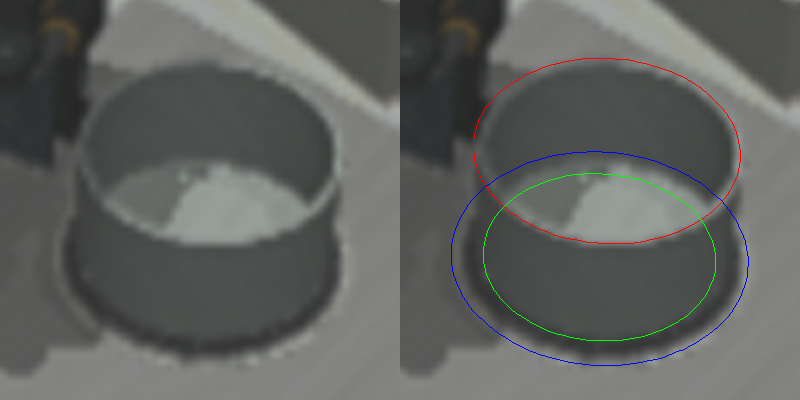

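The pan's rim centre (crop 209,152) and the ring (62–343 wide, bottom 358) match the predicted circles to within about 0.5 px, or 2 mm. I release it and rise.

Request:
{"api": "send_rows", "payload": {"targets": [[[0,0,0,0,0,0,0.03],[0,0,0,0,0,0,0.05],[0,0,0,0,0,0,0.07],[0,0,0,0,0,0,0.09],[0,0,0,0,0,0,0.09]]]}}

```text
clock: 9.2
eef_pos: [497.0, 114.8, 77.9]
eef_rot: [-0.098, 0.995, -0.0, 0.0]
contact_force: [0.1, -0.2, 0.9]
grip_width: 0.69
finger_force: 0.0
```

Request:
{"api": "send_rows", "payload": {"targets": [[[0,0,0,0,0,0,0.09],[0,0,0,0,0,-0.02,0.09],[0,0,0,0,0,-0.04,0.09],[0,0,0,0,0,-0.05,0.09],[0,0,0,0,0,-0.05,0.09]]]}}

```text
clock: 9.82
eef_pos: [496.7, 114.8, 239.5]
eef_rot: [-0.098, 0.995, -0.0, -0.0]
contact_force: [0.0, -0.1, 0.4]
grip_width: 0.983
finger_force: 0.0
```

Run:
```python
from h import *
plan([511.5,-373.5,240],179)
```

```text
turn z 0.215 shift mm [ -23.3 -488.    -0.5] tilt 0.01 yaw -168.7 at [496.7 114.8 239.5]
```

Request:
{"api": "send_rows", "payload": {"targets": [[[0,0,0.1,0,0,0,0.09],[0,0,0.115,0,0,0,0.09],[0,0,0,-0.003,-0.054,0,0.09],[0,0,0,-0.003,-0.054,0,0.09],[0,0,0,-0.003,-0.054,0,0.09]]]}}

```text
clock: 10.45
eef_pos: [502.9, -48.8, 238.1]
eef_rot: [0.009, 1.0, -0.0, 0.0]
contact_force: [0.8, -0.1, 0.2]
grip_width: 0.987
finger_force: 0.0
```

Request:
{"api": "send_rows", "payload": {"targets": [[[0,0,0,-0.003,-0.054,0,0.09],[0,0,0,-0.003,-0.054,0,0.09],[0,0,0,-0.003,-0.054,0,0.09],[0,0,0,-0.003,-0.054,0,0.09],[0,0,0,-0.003,-0.054,0,0.09]]]}}

```text
clock: 11.08
eef_pos: [513.1, -319.4, 237.9]
eef_rot: [0.009, 1.0, -0.0, 0.0]
contact_force: [0.8, -0.3, 0.1]
grip_width: 0.989
finger_force: 0.0
```

Request:
{"api": "send_rows", "payload": {"targets": [[[0,0,0,0.001,-0.046,0.02,0.09],[0,0,0,0,-0.01,0.02,0.09],[0,0,0,0,0,0,0.09]]]}}

```text
clock: 11.45
eef_pos: [510.3, -372.8, 196.1]
eef_rot: [0.009, 1.0, 0.001, -0.001]
contact_force: [-0.5, 0.8, 0.5]
grip_width: 0.988
finger_force: 0.0
```

Run:
```python
from ov import *
plan([511.5,-373.5,140],179)
w=robot.get_image("wrist"); t=robot.get_image("top"); s=robot.get_image("scene"); save(w,"w5"); save(t,"top5"); save(s,"scene5")
print(proj(w,[[569.6,-335.4,5],[569.6,-411.4,5],[453.6,-335.4,5],[453.6,-411.4,5],[511.6,-373.3,36]]).round(1))
print(proj(w,[[553.6,-373.3,36],[469.6,-373.3,36]]).round(1))
o=ov(t,t["frame"][:,:,::-1].copy(),(575.3,130.5),(575.3,130.5),7)
cv2.imwrite("pics/p5.png",np.hstack([o,cv2.resize(w["frame"][0:280,140:420,::-1],(400,400),interpolation=cv2.INTER_CUBIC)]))
```

```text
turn z -0.001 shift mm [-1.3 -0.8 56.1] tilt 0.19 yaw 178.93 at [ 510.3 -372.8  196.1]
[[310.2 232.9]
 [248.8 234. ]
 [310.8 137.1]
 [244.4 138.3]
 [278.6 193.1]]
[[279.3 229.5]
 [277.8 154.4]]
```

View pics/p5.png

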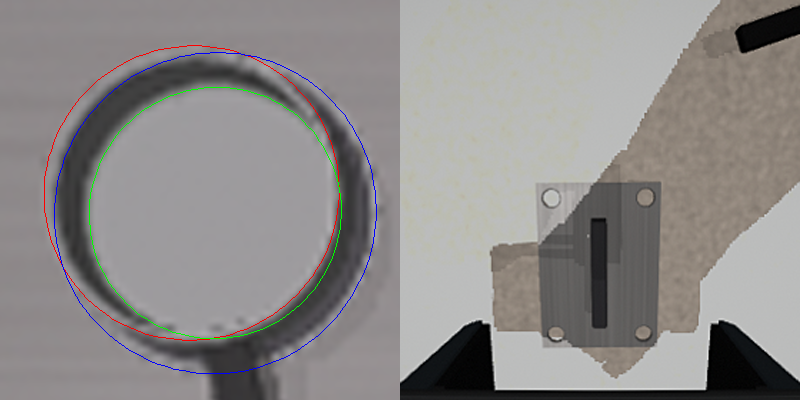

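Right crop: cover holes at (551,198), (645,197), (557,333) and (643,333), with the bar at column 599. All are within 1 px of prediction and centred between the fingers. Left crop: the pan looks centred on the ring to within about 2 mm. Now descending.

Request:
{"api": "send_rows", "payload": {"targets": [[[0,0,0,-0.001,0,0.05,0.09],[0,0,0,0,0,0.05,0.09],[0,0,0,0,0,0.045,0.09],[0,0,0,0,0,0.025,0.09],[0,0,0,0,0,0.01,0.09]]]}}

```text
clock: 12.22
eef_pos: [512.5, -372.5, 17.5]
eef_rot: [0.008, 1.0, 0.0, -0.0]
contact_force: [0.6, -0.3, 0.2]
grip_width: 0.985
finger_force: 0.0
```

Request:
{"api": "send_rows", "payload": {"targets": [[[0,0,0,0,0,0.003,0.06],[0,0,0,0,0,0,0.03],[0,0,0,0,0,0,0.005],[0,0,0,0,0,0,0.005],[0,0,0,0,0,0,0.005]]], "force": 40}}

```text
clock: 12.85
eef_pos: [512.4, -373.6, 15.2]
eef_rot: [0.009, 1.0, -0.0, 0.0]
contact_force: [-0.7, -0.4, 0.1]
grip_width: 0.471
finger_force: 0.0
```

Request:
{"api": "send_rows", "payload": {"targets": [[[0,0,0,0,0,0,0.005],[0,0,0,0,0,0,0.005],[0,0,0,0,0,0,0.005],[0,0,0,0,0,0,0.005],[0,0,0,0,0,0,0.005]]], "force": 40}}

```text
clock: 13.48
eef_pos: [512.3, -373.5, 14.9]
eef_rot: [0.009, 1.0, 0.0, 0.0]
contact_force: [-0.4, -0.6, -0.3]
grip_width: 0.123
finger_force: 40.0
```

Request:
{"api": "send_rows", "payload": {"targets": [[[0,0,0,0,0,-0.01,0.005],[0,0,0,0,0,-0.025,0.005],[0,0,0,0,0,-0.035,0.005],[0,0,0,0,0,-0.035,0.005],[0,0,0,0,0,-0.015,0.005]]]}}

```text
clock: 14.1
eef_pos: [512.9, -373.9, 137.2]
eef_rot: [0.009, 1.0, -0.001, 0.001]
contact_force: [-0.3, -0.1, -3.6]
grip_width: 0.129
finger_force: 40.0
```

Run:
```python
from h import *
np.set_printoptions(precision=1,suppress=True)
s0=robot.sense(); print(s0["contact_force"],s0["moment"],s0["finger_force"]); plan([571.7,-59.3,135],178.9)
w=robot.get_image("wrist"); save(w,"w6"); t,M=tool()
X=t+np.array([[sx*58,sy*38,5-14.9] for sx in(-1,1) for sy in(-1,1)]); print(X,proj(w,X))
# bright/texture-free: crop
cv2.imwrite("pics/w6c.png",cv2.resize(w["frame"][90:370,140:420,::-1],(560,560),interpolation=cv2.INTER_CUBIC))
```

```text
[-0.3 -0.1 -3.6] [0. 0. 0.] 39.99457240104675
turn z 0.001 shift mm [-52.8 315.7   1.8] tilt 0.14 yaw 178.99 at [ 512.9 -373.9  137.2]
[[ 455.2 -412.2  128.1]
 [ 455.2 -336.2  128.1]
 [ 571.2 -412.2  128.1]
 [ 571.2 -336.2  128.1]] [[210.6 152. ]
 [343.1 149.7]
 [224.3 325. ]
 [336.3 323.4]]
```

View pics/w6c.png

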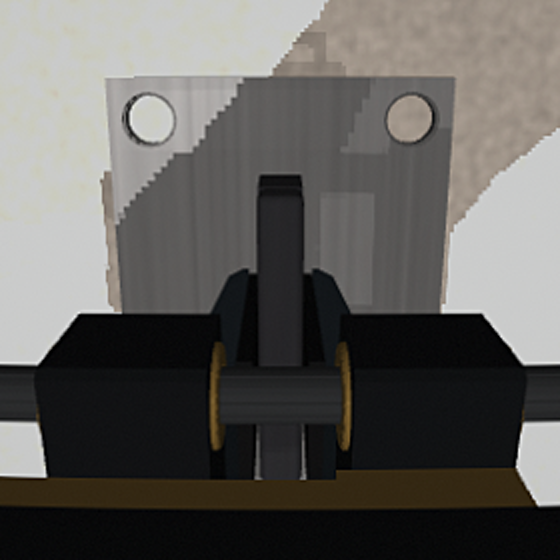

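Two near holes at full-image pixels (214.5,149.5) and (345,149). The plate is level and aligned with the tool.

Run:
```python
from h import *
np.set_printoptions(precision=2,suppress=True)
w=robot.get_image("wrist"); t,M=tool()
H=onz(w,[(214.5,149.5),(345,149)],t[2]-9.9); L=(H-t)@M; print(H,L,"centre tool",L.mean(0)-[58,0,0], np.linalg.norm(L[0]-L[1]))
for n in("scene","top"):
    p=robot.get_image(n); save(p,n+"6")
a=robot.get_image("scene")
for nm,l in (("th",[(571.4,-59.3)]),):
    pass
g=cv2.imread("pics/scene6.png"); t6=cv2.imread("pics/top6.png")
c,s=np.cos(np.radians(-1.2)),np.sin(np.radians(-1.2))
for nm,im in (("scene",g),("top",t6)):
    p=dict(robot.get_image(nm)); p["frame"]=im[:,:,::-1]
    for x,y in ((58,38),(58,-38),(-58,-38),(-58,38)):
        q=proj(p,[[571.4+c*x-s*y,-59.3+s*x+c*y,45]])[0]; d=dark(p,q,3); print(nm,(x,y),q,onz(p,[d],45)[0]-[571.4+c*x-s*y,-59.3+s*x+c*y,45])
```

```text
[[ 454.39 -410.59  126.44]
 [ 455.42 -334.81  126.44]] [[ 57.79 -37.69   9.85]
 [ 58.1   38.1    9.74]] centre tool [-0.05  0.21  9.8 ] 75.78932190352344
scene (58, 38) [296.59 237.83] [0.29 0.39 0.  ]
scene (58, -38) [277.97 256.2 ] [0.11 0.01 0.  ]
scene (-58, -38) [243.92 233.63] [-0.14  0.6   0.  ]
scene (-58, 38) [262.86 216.73] [-0.18  1.07  0.  ]
top (58, 38) [281.9  173.25] [-0.71 -0.72  0.  ]
top (58, -38) [311.03 173.21] [-0.65 -0.76  0.  ]
top (-58, -38) [311.44 217.61] [-0.31 -1.22  0.  ]
top (-58, 38) [282.01 217.69] [-0.28 -0.84  0.  ]
```

Request:
{"api": "send_rows", "payload": {"targets": [[[0,0,0,-0.004,0.025,0,0.005],[0,0,0,-0.008,0.045,0,0.005],[0,0,0,-0.008,0.045,0,0.005],[0,0,0,-0.008,0.045,0,0.005],[0,0,0,-0.008,0.045,0,0.005]]]}}

```text
clock: 15.08
eef_pos: [551.6, -166.8, 134.4]
eef_rot: [0.009, 1.0, 0.0, -0.0]
contact_force: [0.7, -0.1, -2.9]
grip_width: 0.128
finger_force: 40.0
```

Request:
{"api": "send_rows", "payload": {"targets": [[[0,0,0,-0.008,0.045,0,0.005],[0,0,0,-0.006,0.04,0,0.005],[0,0,0,-0.003,0.025,0,0.005],[0,0,0,0,0,0,0.005]]]}}

```text
clock: 15.58
eef_pos: [570.5, -57.4, 134.4]
eef_rot: [0.008, 1.0, 0.0, -0.0]
contact_force: [-0.3, -0.2, -4.1]
grip_width: 0.126
finger_force: 40.0
```

Run:
```python
from h import *
plan([571.2,-59.7,74.9],178.8); print(robot.sense()["contact_force"])
```

```text
turn z 0.006 shift mm [-0.8 -2.3 59.5] tilt 0.06 yaw 179.12 at [570.5 -57.4 134.4]
[-0.26334862 -0.24562431 -4.08334828]
```

Request:
{"api": "send_rows", "payload": {"targets": [[[0,0,0.005,-0.0008,-0.0023,0.01,0.005],[0,0,0,0,0,0.015,0.005],[0,0,0,0,0,0.015,0.005],[0,0,0,0,0,0.008,0.005],[0,0,0,0,0,0,0.005]]]}}

```text
clock: 16.2
eef_pos: [571.2, -61.9, 86.0]
eef_rot: [0.012, 1.0, 0.0, -0.001]
contact_force: [-0.2, -0.9, -3.3]
grip_width: 0.127
finger_force: 40.0
```

Run:
```python
from h import *
np.set_printoptions(precision=1,suppress=True)
plan([571.2,-59.7,74.9],178.8)
w=robot.get_image("wrist"); s=robot.get_image("scene"); save(w,"w7"); save(s,"scene7")
c,sn=np.cos(np.radians(-1.2)),np.sin(np.radians(-1.2))
f=lambda x,y,z:[571.3+c*x-sn*y,-59.5+sn*x+c*y,z]
T=[f(x,y,45) for x,y in((-58,-38),(-58,38),(58,-38),(58,38))]
t,M=tool(); H=t+np.array([[58,-38,10],[58,38,10],[-58,-38,10],[-58,38,10]])@M.T
print("threads w",proj(w,T[:2]),"holes",proj(w,H[:2])); print("scene",proj(s,T),proj(s,H))
A=cv2.resize(w["frame"][100:200,190:370,::-1],(800,444),interpolation=cv2.INTER_CUBIC)
cv2.imwrite("pics/c7.png",np.vstack([A[:300],cv2.resize(s["frame"][195:265,220:320,::-1],(429,300),interpolation=cv2.INTER_CUBIC).copy() if 0 else np.pad(cv2.resize(s["frame"][195:265,220:320,::-1],(429,300),interpolation=cv2.INTER_CUBIC),((0,0),(0,371),(0,0)))]))
```

```text
turn z -0.002 shift mm [ 0.   2.2 11.1] tilt 0.08 yaw 178.68 at [571.2 -61.9  86. ]
threads w [[226.  146.3]
 [338.8 146.1]] holes [[212.7 151.4]
 [345.  151.4]]
scene [[243.8 233.7]
 [262.8 216.8]
 [277.9 256.2]
 [296.5 237.9]] [[242.5 226.4]
 [262.  209.4]
 [277.2 249.2]
 [296.4 230.7]]
```

View pics/c7.png

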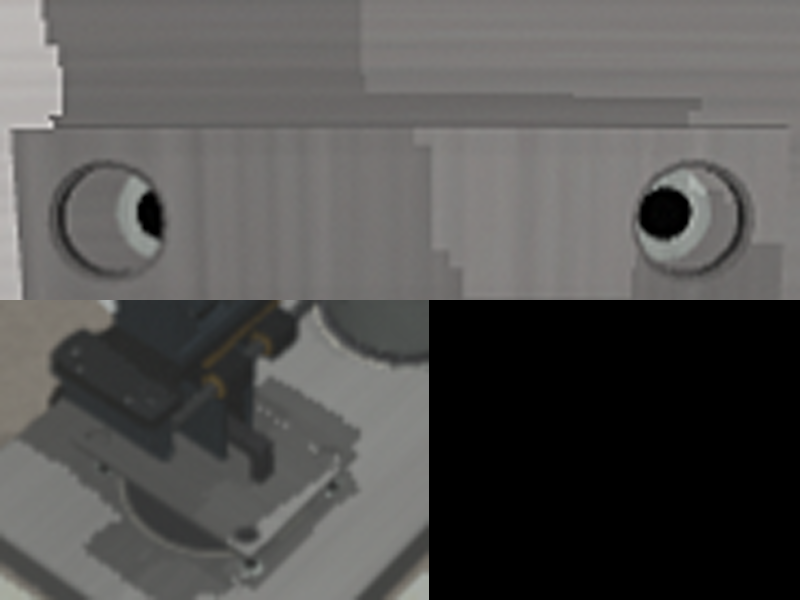

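Through the two near holes the threads are visible: hole centres at (214.5,149.3) and (345.9,149.3), threads at about (226.7,147.9) and (339.6,147.7). I compute the remaining offset from this one camera.

```bash
cat > rel.py <<'E'
from h import *
def rel(p,t,M,holes,thr):
    H=onz(p,holes,t[2]-9.9); T=onz(p,thr,45); d=(T-H)[:,:2]
    v=lambda A:np.degrees(np.arctan2(*(A[1]-A[0])[[0,1]]))
    print("holes",np.round(H,1).tolist(),"thr",np.round(T,1).tolist(),"d",np.round(d,1).tolist(),"mean d",np.round(d.mean(0),2),"yaw h/t",v(H),v(T),"tool shift",np.round(M.T@np.r_[d.mean(0),0],2))
E
python3 - <<'E'
from rel import *
w=robot.get_image("wrist"); t,M=tool(); print(t, w["eye"], M.T@(np.array(w["eye"])-t))
rel(w,t,M,[(214.5,149.3),(345.9,149.3)],[(226.7,147.9),(339.6,147.7)])
plan([571.2,-59.7,74.9],178.8)
E
```

```text
[571.99714114 -61.88487543  87.2997732 ] [498.24601886 -59.65799783 257.32155927] [  73.68088921    0.52601061 -170.06600082]
holes [[512.6, -97.6, 77.4], [514.3, -22.0, 77.4]] thr [[514.4, -96.0, 45.0], [516.0, -19.6, 45.0]] d [[1.9, 1.5], [1.7, 2.5]] mean d [1.8 2. ] yaw h/t 1.3013535913093148 1.1865235519240311 tool shift [-1.76  2.04  0.  ]
turn z -0.002 shift mm [ 0.9  2.2 12.4] tilt 0.03 yaw 178.69 at [572.  -61.9  87.3]
```

Request:
{"api": "send_rows", "payload": {"targets": [[[0,0,0,0,0.001,0.006,0.005],[0,0,0,0,0.0011,0.005,0.005],[0,0,0,0,0,0,0.005],[0,0,0,0,0,0,0.005],[0,0,0,0,0,0,0.005]]]}}

```text
clock: 16.98
eef_pos: [571.8, -59.7, 76.1]
eef_rot: [0.011, 1.0, -0.0, 0.0]
contact_force: [0.5, 0.6, -3.4]
grip_width: 0.129
finger_force: 40.0
```

Run:
```python
from rel import *
for k in range(4):
    w=robot.get_image("wrist"); t,M=tool()
    g=cv2.cvtColor(w["frame"],cv2.COLOR_RGB2GRAY)
    print(np.round(t,1),np.round(M.T@(np.array(w["eye"])-t),2),np.round(R.from_matrix(M.T@att(w)).as_rotvec(),4))
save(w,"w8")
A=cv2.resize(w["frame"][125:175,195:245,::-1],(400,400),interpolation=cv2.INTER_CUBIC);B=cv2.resize(w["frame"][125:175,320:370,::-1],(400,400),interpolation=cv2.INTER_CUBIC)
cv2.imwrite("pics/c8.png",np.hstack([A,B]))
for u0 in (195,320):
    q=g[125:175,u0:u0+50]; m=(q<25).astype(np.uint8); n,l,st,ce=cv2.connectedComponentsWithStats(m)
    for i in range(1,n):
        if st[i,4]>10: print("black",st[i],ce[i]+[u0,125])
```

```text
[571.8 -59.8  76.1] [  73.6     0.57 -170.25] [2.0783 2.078  0.2803]
[571.8 -59.8  76. ] [  73.58    0.57 -170.28] [2.0783 2.078  0.2803]
[571.8 -59.8  76.1] [  73.6     0.56 -170.26] [2.0783 2.078  0.2803]
[571.7 -59.7  76. ] [  73.59    0.56 -170.26] [2.0783 2.078  0.2804]
black [ 20  17  11  12 103] [220.01941748 147.82524272]
black [ 14  18  11  11 103] [338.86407767 147.89320388]
```

View pics/c8.png

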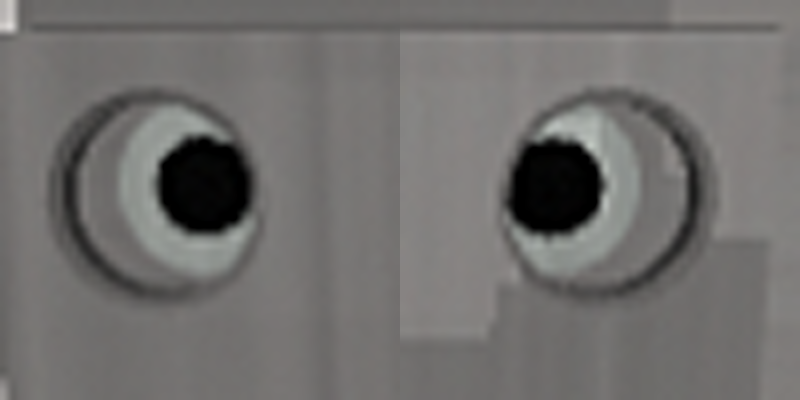

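Left hole centre at (214.1,148.9) with its thread at (220.0,147.8). Right hole centre at (345.7,148.9) with its thread at (338.9,147.9). Nearly symmetric.

Run:
```python
from rel import *
w=robot.get_image("wrist"); t,M=tool()
rel(w,t,M,[(214.1,148.9),(345.7,148.9)],[(220.0,147.8),(338.9,147.9)])
s=robot.get_image("scene"); save(s,"s9")
c,sn=np.cos(np.radians(-1.2)),np.sin(np.radians(-1.2))
H=t+np.array([[-58,-38,10],[-58,38,10],[-58,-38,14.9],[-58,38,14.9]])@M.T; T=[[571.3+c*58-sn*y,-59.5+sn*58+c*y,45] for y in(-38,38)]
print(np.round(proj(s,H),1).tolist(),np.round(proj(s,T),1).tolist())
# plate corner heights in scene: corners predicted
C=t+np.array([[-70,-50,10],[-70,50,10],[70,-50,10],[-70,-50,15],[-70,50,15]])@M.T; k=proj(s,C)
S=8; im=cv2.resize(s["frame"][190:265,225:325,::-1],None,fx=S,fy=S,interpolation=cv2.INTER_CUBIC)
for q in np.vstack([k,proj(s,H[:2]),proj(s,T)]): cv2.circle(im,tuple(((q-[225,190]+.5)*S).astype(int)),4,(0,0,255),1)
cv2.imwrite("pics/s9c.png",im)
```

```text
holes [[512.3, -95.7, 66.1], [514.0, -19.9, 66.1]] thr [[513.3, -96.3, 45.0], [515.1, -19.9, 45.0]] d [[1.1, -0.6], [1.1, -0.0]] mean d [ 1.1  -0.31] yaw h/t 1.2991444467083821 1.3490533859828395 tool shift [-1.1  -0.28  0.  ]
[[277.8, 251.4], [296.7, 232.9], [277.8, 252.5], [296.7, 234.1]] [[277.9, 256.2], [296.5, 237.9]]
```

View pics/s9c.png

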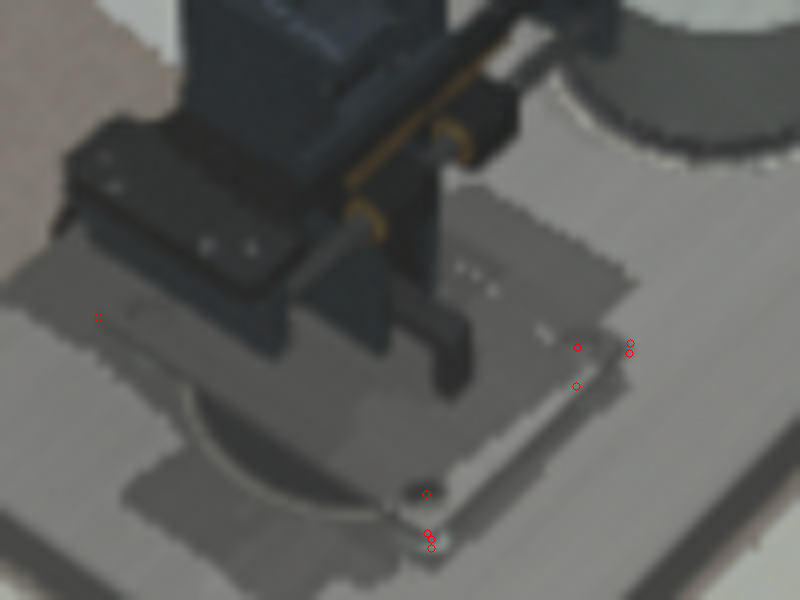

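Request:
{"api": "send_rows", "payload": {"targets": [[[0,0,0,-0.001,-0.0002,0.001,0.005],[0,0,0,0,0,0,0.005],[0,0,0,0,0,0,0.005],[0,0,0,0,0,0,0.005],[0,0,0,0,0,0,0.005]]]}}

```text
clock: 17.9
eef_pos: [572.7, -59.9, 74.9]
eef_rot: [0.011, 1.0, 0.0, -0.0]
contact_force: [0.3, 0.5, -3.9]
grip_width: 0.13
finger_force: 40.0
```

Run:
```python
from rel import *
w=robot.get_image("wrist"); t,M=tool(); g=cv2.cvtColor(w["frame"],cv2.COLOR_RGB2GRAY); thr=[]
for u0 in (195,320):
    n,l,st,ce=cv2.connectedComponentsWithStats((g[125:175,u0:u0+50]<25).astype(np.uint8)); i=1+np.argmax(st[1:,4]); thr.append(ce[i]+[u0,125])
print(t,thr); rel(w,t,M,[(214.1,148.9),(345.7,148.9)],thr); s=robot.sense(); print(s["contact_force"],s["finger_force"],s["clock"])
```

```text
[572.68799151 -59.93826728  74.92040082] [array([219.83, 146.62]), array([339.46296296, 146.53703704])]
holes [[513.2, -95.9, 65.0], [514.9, -20.1, 65.0]] thr [[513.4, -96.3, 45.0], [515.1, -20.0, 45.0]] d [[0.2, -0.5], [0.2, 0.1]] mean d [ 0.21 -0.16] yaw h/t 1.2977827385066474 1.25972149729982 tool shift [-0.21 -0.16 -0.  ]
[-0.10038723 -0.47979092 -2.28131722] 39.99465465545654 17.95
```

```bash
python3 -c "
from cell import robot
print(robot.sign_off())"
```

```text
the job is handed in; nothing more can be done
None
```

The job is handed in at about 18 s: the pan slid across and was released within about 3 mm of the other ring's centre, and the arm is holding the cover level about 15 mm above the warmer, with its holes within about 0.5 mm of the threaded holes (checked by camera at the two near ones).

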